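Clamp the amber reagent bottle gently and keep the trigger squeezed

TASK

The cork of the amber bottle is stuck: find which of the two bar clamps the amber bottle stands in and pump only that clamp's orange trigger (squeeze, let it come back, squeeze again) until the bottle is gripped between pad and fixed jaw and the white band of the gauge stem has gone into the jaw while part of the green band still shows. Never squeeze so hard that the whole stem is pushed in, touch neither the jaws nor the bottles by hand, and leave the other clamp with the white jar and the glassware around as they are. Finish while holding: the program ends with the gripper still keeping that trigger partly or fully squeezed, not let go.

Things in the scene. Friction and masses are not known exactly. Their poses are not given: they have to be found in the camera images.
- left_clamp: the left clamp: a one-hand bar clamp screwed handle-up on a white steel base plate 345 x 90 x 12 mm, fixed to the bench. Origin: on the bench straight under the trigger's pivot; x runs along the bar from the handle to the fixed jaw, z up. The base reaches from x = -85 to +260 mm. The blue housing (x -45 to +45, y +-26) is 92 mm high. The grey fixed jaw's cork face is at x = +227 mm, its top 95 mm high.
- left_handle (a point): the left clamp's fixed grey handle, an upright post 12 mm thick along the clamp's x, 34 mm wide, from the housing up to 165 mm above the bench; this point is its centre at the height of the trigger's crossbar (134 mm above the bench). Axes as the clamp's.
- left_trigger_bar (a point): centre of the orange crossbar on top of the left clamp's trigger: a level bar 16 mm in diameter, 36 mm long across the clamp (along its y), 134 mm above the bench, on a stalk 8 mm thick and 26 mm wide. At rest it is 34 mm in front (+x) of the handle's centre; squeezed fully it comes 18 mm nearer to the handle. Over handle and crossbar: 48 mm at rest, 30 mm squeezed. Free air above and in front of it; the stalk goes down to the pivot 50 mm below.
- left_trigger (a joint): angle of the left clamp's trigger, rad: 0 at rest (crossbar forward), 0.36 squeezed fully to its stop; pivot to crossbar 50 mm. A spring brings it back (4 to 6.5 N at the crossbar). Squeezing works a ratchet that drives the jaw forward; it needs about 15 N at the crossbar, up to 22 N once the pad presses. On the way back a brake holds the jaw (it gives 2 mm at most).
- left_jaw: the left clamp's bar and moving blue jaw (44 mm wide, 16 to 80 mm above the bench). Origin: on the bench under the jaw block's front face; axes as the clamp's. The rubber pad's face is 30 mm ahead of it when free. It moves 34 mm per rad of squeeze once a tooth (5 mm apart) is caught: the first 0 to 0.15 rad are idle; a full squeeze gives 7 to 12 mm, mostly 10. It cannot be backed off.
- left_pad (a joint): how far the left clamp's sprung pad is pushed back into its jaw, m: 0 free, 0.020 at most; 0.5 N per mm. Its stem, 26 mm thick, is the gauge: from the jaw forwards a white band 5 mm long, a green band 9 mm, a red band 6 mm; they sink into the jaw one after another: white just gone at 0.005, green just gone at 0.014 (only red shows: too tight).
- left_seat (a point): the middle of the left clamp's place for a bottle, on top of its base plate (12 mm above the bench), 195 mm in front of the clamp's origin.
- right_clamp: the right clamp: a one-hand bar clamp screwed handle-up on a white steel base plate 345 x 90 x 12 mm, fixed to the bench. Origin: on the bench straight under the trigger's pivot; x runs along the bar from the handle to the fixed jaw, z up. The base reaches from x = -85 to +260 mm. The blue housing (x -45 to +45, y +-26) is 92 mm high. The grey fixed jaw's cork face is at x = +227 mm, its top 95 mm high.
- right_handle (a point): the right clamp's fixed grey handle, an upright post 12 mm thick along the clamp's x, 34 mm wide, from the housing up to 165 mm above the bench; this point is its centre at the height of the trigger's crossbar (134 mm above the bench). Axes as the clamp's.
- right_trigger_bar (a point): centre of the orange crossbar on top of the right clamp's trigger: a level bar 16 mm in diameter, 36 mm long across the clamp (along its y), 134 mm above the bench, on a stalk 8 mm thick and 26 mm wide. At rest it is 34 mm in front (+x) of the handle's centre; squeezed fully it comes 18 mm nearer to the handle. Over handle and crossbar: 48 mm at rest, 30 mm squeezed. Free air above and in front of it; the stalk goes down to the pivot 50 mm below.
- right_trigger (a joint): angle of the right clamp's trigger, rad: 0 at rest (crossbar forward), 0.36 squeezed fully to its stop; pivot to crossbar 50 mm. A spring brings it back (4 to 6.5 N at the crossbar). Squeezing works a ratchet that drives the jaw forward; it needs about 15 N at the crossbar, up to 22 N once the pad presses. On the way back a brake holds the jaw (it gives 2 mm at most).
- right_jaw: the right clamp's bar and moving blue jaw (44 mm wide, 16 to 80 mm above the bench). Origin: on the bench under the jaw block's front face; axes as the clamp's. The rubber pad's face is 30 mm ahead of it when free. It moves 34 mm per rad of squeeze once a tooth (5 mm apart) is caught: the first 0 to 0.15 rad are idle; a full squeeze gives 7 to 12 mm, mostly 10. It cannot be backed off.
- right_pad (a joint): how far the right clamp's sprung pad is pushed back into its jaw, m: 0 free, 0.020 at most; 0.5 N per mm. Its stem, 26 mm thick, is the gauge: from the jaw forwards a white band 5 mm long, a green band 9 mm, a red band 6 mm; they sink into the jaw one after another: white just gone at 0.005, green just gone at 0.014 (only red shows: too tight).
- right_seat (a point): the middle of the right clamp's place for a bottle, on top of its base plate (12 mm above the bench), 195 mm in front of the clamp's origin.
- amber: the round amber glass bottle, 64 mm in diameter, 125 mm high, with a cork and a paper label; it stands on the base plate of one of the clamps, 1 to 6 mm short of the fixed jaw. Origin: centre of its underside.
- white: the round white plastic jar with a blue lid, 64 mm in diameter, 115 mm high, standing in the other clamp. Origin: centre of its underside.
- flask: a clear conical flask, 72 mm wide, 120 mm high, a bystander on the bench. Origin: centre of its underside.
- dish: a flat clear dish with orange contents, 90 mm in diameter, 15 mm high, a bystander on the bench. Origin: centre of its underside.
Things that resemble listed ones, but are neither listed nor needed, are in the scene too. There is more than one size of the amber; the one meant has the size given above.

How it is judged:
By the outcome, as a careful person would: the job done as asked, in the order asked, and still so for the second after the job is handed in, while the arm keeps its last pose, push and grip.
It also fails if it takes over 64 s, if anything falls off the work surface, if the arm or the gripper's body presses on something with over 40 N, if the wrist force passes 120 N, or if a joint passes its speed limit or range.

ROBOT

A 6-joint arm with a two-finger parallel gripper is mounted at the origin on the work surface. World frame = base frame: x ahead of the robot, y to its left, z up, the work surface at z = 0. Lengths are in m, angles in degrees, forces in N, time in s.
With the tool pointing down it reaches from about 0.425 to 0.95 m from the base axis. Payload 3.5 kg.
Tool frame: the origin (TCP) lies at the very end of the fingers, on their centre line; the grasp point (between the pads) lies 19 mm behind it; x points along the fingers, z is the direction in which the jaws open and shut, and the axes are right-handed (so a half turn about x gives the same grasp; the last joint's range is limited). The gripper opens to 85 mm and grips with 20 to 120 N. Pads are 22 mm wide; open, the fingers measure 114 mm over their backs; the gripper's body (76 mm by 85 mm) begins 54 mm behind the grasp point. The pads swing forward as they close: fully open they stand 13 mm farther back than shut.
Start: joints at [-85.313, 16.404, 90.338, -0, 73.258, -8.594], TCP at [0.155, -0.657, 0.231] pointing down, gripper open.
Joint ranges: [-158.93, 158.93], [-51.34, 127.21], [12.03, 142.37], [-87.48, 267.48], [13.55, 161.25], [-162.69, 162.69]. Speed limits (degrees/s): [159.86, 159.86, 180, 180, 180, 180].

INTERFACE

Orientations are given as [roll, pitch, yaw] about the fixed x, y, z axes, in that order (R = Rz(yaw) Ry(pitch) Rx(roll)).
In Python, from rig import * gives the robot as it stands.
- The arm moves only by the tool jog_arm, never from a script. Its argument "targets" is a list of rows, each a list of 2 entries, a list of its own where there are three numbers: the shift along the tool's x, y, z in mm, then the turn about the tool's x in degrees. In form: [[[x, y, z], turn], ...]. A call has 1 to 12 rows; each row shifts and turns the commanded pose from where the row before left it, along the tool's axes as they then stand; what a row does not reach is not made up. A row lasts 1/10 s, in which the tool goes at most 50 mm and 8.59 degrees, less where a joint would pass 70% of its speed; a pose out of reach is approached as far as the arm can. A call is refused whole if a number of a shift passes 50 or a number of a turn 8.59, either way. A call with a gripper value outside its range is refused whole. "jaw" is the opening, from 0 (shut) to 1 (fully open), set as the call begins (left out, the last holds). The fingers move at their own pace and stop on an object; "grip_force" is the grip in N (left out, the last holds). Time passes only in rows, so rows that do not move let the fingers close. It gives the time, the measured TCP pose, the force and the opening at its end, in the units of the state.
- observe(): the state, without advancing time (a new reading comes with each control period).
- snapshot(name): name is "scene" or "top" or "wrist"; returns a dict with "frame" (384x512x3 uint8, red, green, blue), "z_map" (384x512 float32, m along the optical axis (not along the pixel's ray), 0 where there is no reading), "fx", "fy", "cx", "cy" (pixels), "world_from_camera" (4x4, takes a point from camera to world coordinates). Camera axes: x right, y up, looking along -z (the intrinsics and any distortion apply to the point x, -y, -z); pixel columns grow to the right and rows downward; lengths in m; the calibration is good to about 2 mm. A picture is of the moment at which its call begins.
- sign_off(): hands the job in, once; it reports no verdict.
The state is a dict: "clock": time; "joints": joint angles; "joint_vel": joint speeds; "joint_efforts": joint torques, N m; "position": TCP position; "eef_rot": TCP orientation; "force": force on the tool from outside, world axes, zero at the start; "ft_torque": the same for the moment, N m; "finger_gap": finger opening in m.
Only numpy, scipy, OpenCV 4.12 (cv2) and the standard library are available. Lean on these libraries where they do the work, as an engineer would, in place of code of your own. Each camera call takes 0.05 s, during which the arm holds its last target.

## Working session

There is one attempt and no reset: what is moved stays moved. The work goes in short steps, Python scripts to look and compute and a tool call to move; the robot and the scene stay as the last step left them, time stands still between calls to the robot, and variables do not carry over. Pictures are saved under pics/ and viewed, and the job is handed in when it is done.

Besides the shell and the picture viewer there is one more tool, called after "Emit:" as name([rows], argument=value, ...), one row to a line, values as JSON. jog_arm: Moves the arm, as the interface text tells. Its arguments: {"type":"object","properties":{"targets":{"type":"array"},"jaw":{"type":"number"},"grip_force":{"type":"number"}},"required":["targets"]}

```bash
mkdir -p pics; ls
python3 - <<'E'
from rig import *
import cv2,numpy as np
print(observe())
for n in ("scene","top"):
    s=snapshot(n); cv2.imwrite(f"pics/{n}0.png",cv2.resize(s["frame"][:,:,::-1],(800,600),interpolation=cv2.INTER_CUBIC)); np.savez(f"{n}0.npz",**s)
    print(n,s["fx"],s["cx"],s["cy"],s["world_from_camera"].round(3).tolist(),[k for k in s])
E
```

```text
pics
{'clock': 0.0, 'joints': array([-8.53132577e+01,  1.64560052e+01,  9.04232507e+01,  9.78393467e-04,
        7.32577188e+01, -8.59388832e+00]), 'joint_vel': array([-0.06543674, -0.06379128, -0.07765981,  0.03077781,  0.04947048,
       -0.04330766]), 'joint_efforts': array([-3.06340127e-06, -4.05986702e+01, -2.92625284e+01, -1.90026640e-04,
        5.76629187e-03, -1.53247851e-05]), 'position': array([ 0.15504553, -0.65627722,  0.22991314]), 'eef_rot': array([171.01449182,  89.86302215,  94.29483946]), 'force': array([-0.08166675,  0.01044557,  0.38705264]), 'ft_torque': array([0.00040873, 0.05896368, 0.05056412]), 'finger_gap': 0.08528022245322349}
scene 393.0354013770584 254.6681495592623 189.98421167097788 [[0.199, -0.597, 0.777, 1.671], [0.98, 0.103, -0.172, -0.242], [0.023, 0.796, 0.605, 0.968], [0.0, 0.0, 0.0, 1.0]] ['frame', 'z_map', 'fx', 'fy', 'cx', 'cy', 'world_from_camera']
top 422.93959175811057 253.17586091603982 195.31849094666535 [[0.011, 0.99, -0.144, 0.411], [-1.0, 0.011, -0.005, -0.011], [-0.004, 0.144, 0.99, 1.352], [0.0, 0.0, 0.0, 1.0]] ['frame', 'z_map', 'fx', 'fy', 'cx', 'cy', 'world_from_camera']
```

View pics/scene0.png

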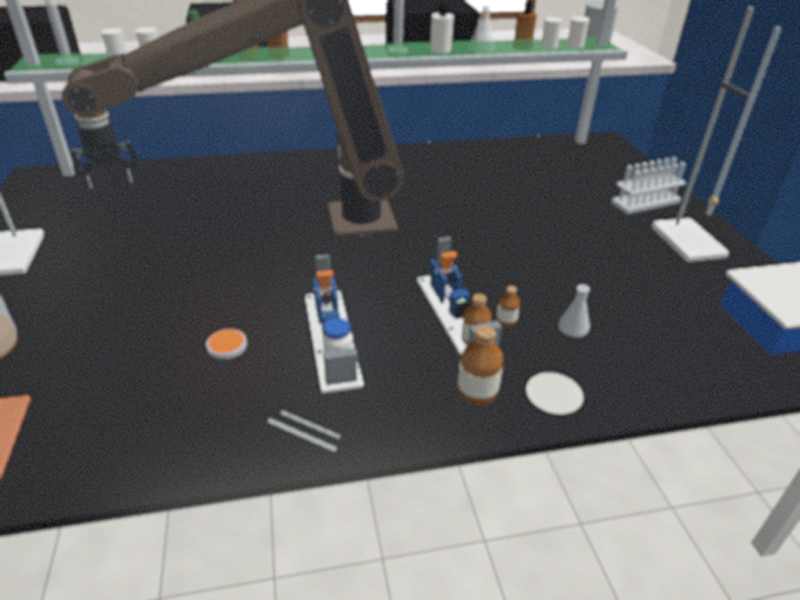

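View pics/top0.png

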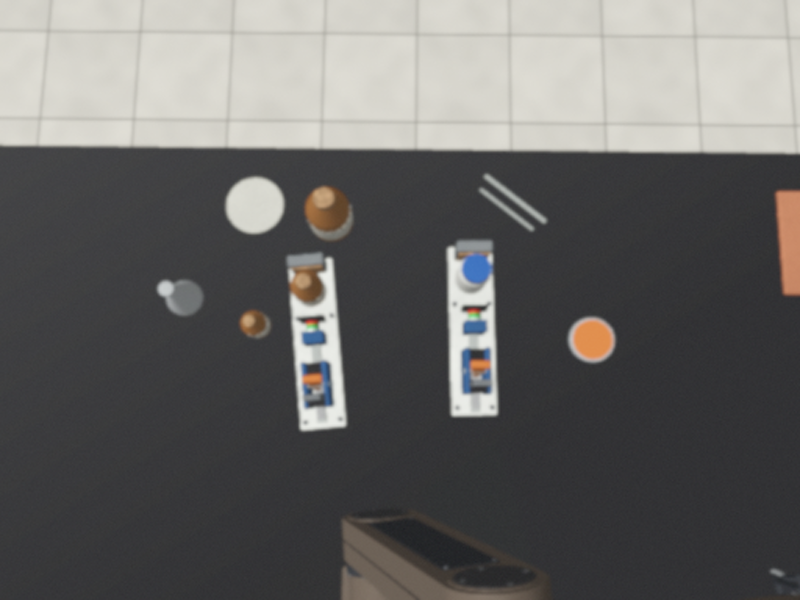

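The top view shows the amber bottle in the left clamp (about 308,285), so that is the one to pump. The white jar is in the right clamp (475,268). The big and small amber bottles at (328,210) and (254,322) are lookalikes. Next I measure the left clamp.

```bash
cat > h.py <<'E'
import numpy as np,cv2
def ray(s,u,v,z):
    """pixel (512 scale) -> world pt on plane z"""
    W=s["world_from_camera"]; u=np.asarray(u,float);v=np.asarray(v,float)
    d=np.stack([(u-s["cx"])/s["fx"],-(v-s["cy"])/s["fy"],-np.ones_like(u)],-1)@W[:3,:3].T
    o=W[:3,3]; t=(z-o[2])/d[...,2]
    return o+d*t[...,None]
def pts(s,m):
    v,u=np.nonzero(m&(s["z_map"]>0)); z=s["z_map"][v,u].astype(float)
    W=s["world_from_camera"]
    c=np.stack([(u-s["cx"])/s["fx"]*z,-(v-s["cy"])/s["fy"]*z,-z],-1)
    return c@W[:3,:3].T+W[:3,3]
E
python3 - <<'E'
from h import *
s=dict(np.load("top0.npz")); s["fx"]=float(s["fx"])
hsv=cv2.cvtColor(s["frame"],cv2.COLOR_RGB2HSV); H,S,V=[hsv[...,i].astype(int) for i in range(3)]
white=(S<40)&(V>150); roi=np.zeros_like(white); roi[155:285,180:225]=1
m=white&roi
P=pts(s,m); P=P[(P[:,2]<0.03)]
ys,xs=np.nonzero(m); 
P2=ray(s,xs,ys,0.012)
for Q in (P2,):
    r=cv2.minAreaRect((Q[:,:2]*1000).astype(np.float32)); print(r, cv2.boxPoints(r))
orange=(H>3)&(H<16)&(S>150)&(V>120); roi=np.zeros_like(white); roi[225:260,180:225]=1
m=orange&roi; ys,xs=np.nonzero(m); print(len(xs),xs.mean(),ys.mean(),xs.min(),xs.max(),ys.min(),ys.max())
P=pts(s,m); print("bar depth",P.mean(0),P.min(0),P.max(0)); print(ray(s,xs.mean(),ys.mean(),0.140))
for k in range(0,len(xs),4): print(xs[k],ys[k],P[k].round(3))
# right clamp base
E
```

```text
((531.8021850585938, 157.9556121826172), (353.27301025390625, 93.06932830810547), 6.149539470672607) [[351.1971   185.30054 ]
 [361.16708   92.766754]
 [712.4072   130.61069 ]
 [702.43726  223.14447 ]]
56 199.92857142857142 241.98214285714286 195 204 239 245
bar depth [0.45149801 0.14705391 0.1345912 ] [0.44262827 0.13419943 0.07899064] [0.46213752 0.16004834 0.14815941]
[0.45118599 0.14636605 0.14      ]
199 239 [0.462 0.157 0.084]
203 239 [0.462 0.145 0.084]
200 240 [0.457 0.146 0.141]
204 240 [0.457 0.135 0.142]
198 241 [0.454 0.152 0.143]
202 241 [0.454 0.14  0.142]
196 242 [0.451 0.157 0.144]
200 242 [0.451 0.146 0.143]
204 242 [0.451 0.135 0.141]
198 243 [0.448 0.152 0.138]
202 243 [0.448 0.14  0.141]
197 244 [0.445 0.154 0.143]
201 244 [0.446 0.14  0.141]
199 245 [0.443 0.149 0.115]
```

```bash
cat >> h.py <<'E'
from scipy.spatial.transform import Rotation as Ro
def R(o): return Ro.from_euler("xyz",o["eef_rot"],degrees=True).as_matrix()
def delta(o,p): return R(o).T@(np.array(p)-o["position"])*1000
E
python3 - <<'E'
from rig import *
from h import *
o=observe(); r=R(o); print(r.round(3),o["joints"].round(1))
a=np.deg2rad(6.15); cx=np.array([np.cos(a),np.sin(a),0])
O=np.array([.4448,.1486,0])
print("turn about tool x:",[np.rad2deg(np.arctan2(np.dot(np.cross(r[:,2],t),r[:,0]),np.dot(r[:,2],t))) for t in (cx,-cx)])
s=dict(np.load("top0.npz"))
hsv=cv2.cvtColor(s["frame"],cv2.COLOR_RGB2HSV); H,S,V=[hsv[...,i].astype(int) for i in range(3)]
def cl(P): d=(P-O)@np.array([[np.cos(a),-np.sin(a),0],[np.sin(a),np.cos(a),0],[0,0,1]]); return d
roi=np.zeros(H.shape,bool); roi[155:285,178:228]=1
blue=(H>95)&(H<125)&(S>120)&roi; P=cl(pts(s,blue)); j=P[(P[:,0]>50)]; print("blue jaw x",np.percentile(j[:,0],[2,50,98]),"y",j[:,1].mean(),"z",j[:,2].max())
hs=P[P[:,0]<50]; print("housing x",np.percentile(hs[:,0],[2,98]),"y",np.percentile(hs[:,1],[2,98]))
P=cl(pts(s,roi)); g=P[(P[:,2]>.15)&(P[:,0]<20)]; print("handle",len(g),g.mean(0) if len(g) else 0,g.min(0),g.max(0))
br=(H>3)&(H<20)&(S>100)&roi; B=cl(pts(s,br)); B=B[(B[:,0]<40)&(B[:,2]>.125)]; print("bar",B.mean(0),B.min(0),B.max(0))
print("start->", delta(o,[.45,-.62,.25]))
E
```

```text
[[-0.     0.973  0.23 ]
 [ 0.002  0.23  -0.973]
 [-1.     0.    -0.002]] [-85.3  16.4  90.4  -0.   73.3  -8.6]
turn about tool x: [np.float64(-82.86470904997279), np.float64(97.13529095002723)]Traceback (most recent call last):
  File "<stdin>", line 11, in <module>
    return _quantile_unchecked(
        a, q, axis, out, overwrite_input, method, keepdims, weights)
    return _ureduce(a,
                    func=_quantile_ureduce_func,
    ...<5 lines>...
                    overwrite_input=overwrite_input,
                    method=method)
    r = func(a, **kwargs)
    result = _quantile(arr,
                       quantiles=q,
    ...<2 lines>...
                       out=out,
                       weights=wgt)
    slices_having_nans = np.isnan(arr[-1, ...])
                                  ~~~^^^^^^^^^
IndexError: index -1 is out of bounds for axis 0 with size 0
```

```bash
cat >> h.py <<'E'
a=np.deg2rad(6.15); O=np.array([.4448,.1486,0])
def cl(P): return (P-O)@np.array([[np.cos(a),-np.sin(a),0],[np.sin(a),np.cos(a),0],[0,0,1]])*1000
def inv(P): return O+np.array([[np.cos(a),-np.sin(a),0],[np.sin(a),np.cos(a),0],[0,0,1]])@(np.array(P)/1000)
E
python3 - <<'E'
from h import *
s=dict(np.load("top0.npz"))
hsv=cv2.cvtColor(s["frame"],cv2.COLOR_RGB2HSV); H,S,V=[hsv[...,i].astype(int) for i in range(3)]
roi=np.zeros(H.shape,bool); roi[155:285,178:228]=1
blue=(H>95)&(H<125)&(S>120)&roi; P=cl(pts(s,blue)); j=P[(P[:,0]>50)]; print("blue jaw x",np.percentile(j[:,0],[2,50,98]),"y",j[:,1].mean(),"z",j[:,2].max())
hs=P[P[:,0]<50]; print("housing x",np.percentile(hs[:,0],[2,98]),"y",np.percentile(hs[:,1],[2,98]))
P=cl(pts(s,roi)); g=P[(P[:,2]>150)&(P[:,0]<20)]; print("handle",len(g),g.mean(0),g.min(0),g.max(0))
br=(H>3)&(H<20)&(S>100)&roi; B=cl(pts(s,br)); b=B[(B[:,0]<40)&(B[:,2]>125)]; print("bar",b.mean(0),b.min(0),b.max(0))
b=B[(B[:,0]>150)&(B[:,2]>30)]; print("bottle",b.mean(0),b.min(0),b.max(0))
gr=(H>45)&(H<75)&(S>80)&roi;g=cl(pts(s,gr));print("green",g.mean(0),g.min(0),g.max(0))
E
```

```text
blue jaw x [78.27592956 86.58276455 95.23680721] y -2.877054333082971 z 85.28977342354894
housing x [-39.09588582  34.2009383 ] y [-26.06572686  19.42367781]
handle 52 [-28.31955225  -2.35010655 164.10623804] [-34.13698241 -17.50084228 155.65638174] [-22.35390583  13.87564626 169.30752227]
bar [  5.74537009  -1.28312517 141.07992847] [ -2.13017522 -17.43318955 135.00292916] [ 13.26006031  14.09555509 148.15941499]
bottle [187.52745458  -1.24442549 105.86058136] [158.77263435 -26.33970448  52.30558275] [224.50569866  32.04522938 141.37164239]
green [111.37290467  -3.05475467  66.77933247] [109.00205124  -8.02090944  64.84703359] [113.04525266   3.92004036  68.18261811]
```

Emit:
jog_arm([
  [[0, 50, 0], -8],
  [[0, 50, 0], -8],
  [[0, 50, 0], -8],
  [[0, 50, 0], -8],
  [[0, 30, -30], -8],
], jaw=1)

```text
clock: 0.6
position: [0.3372, -0.5288, 0.2302]
eef_rot: [72.6, 89.9, 36.4]
force: [0.6, -0.7, -0.4]
finger_gap: 0.0854
```

Run:
```python
from rig import *
from h import *
o=observe(); r=R(o); print(o["position"],o["clock"])
t=np.array([np.cos(a),np.sin(a),0])
print("turn",np.rad2deg(np.arctan2(np.dot(np.cross(r[:,2],t),r[:,0]),np.dot(r[:,2],t))))
print(inv([-19,-2,115]))
# rotate-in-place first, then deltas: in target frame z=t,x=down,y=z cross x
z=t;x=np.array([0,0,-1]);y=np.cross(z,x); d=inv([-19,-2,230])-o["position"]; print("in final frame y,z",d@y*1000,d@z*1000,d@x*1000,y)
```

```text
[ 0.33715419 -0.52877277  0.23021277] 0.6
turn -42.34195680105959
[0.42612361 0.14457601 0.115     ]
in final frame y,z 659.9420907315432 160.59442431894848 0.2127694137135372 [-0.10713175  0.99424483  0.        ]
```

Emit:
jog_arm([
  [[0, 40, 0], -8.5],
  [[0, 50, 0], -8.5],
  [[0, 50, 0], -8.5],
  [[0, 50, 0], -8.5],
  [[0, 50, 0], -8.3],
  [[0, 50, 0], 0],
  [[0, 50, 0], 0],
  [[0, 50, 0], 0],
])

```text
clock: 1.4
position: [0.3947, -0.1566, 0.2308]
eef_rot: [116.5, 90.0, 122.0]
force: [1.0, -0.4, 0.4]
finger_gap: 0.0852
```

```bash
cat > st.py <<'E'
from rig import *
from h import *
o=observe(); r=R(o); print(o["position"],o["clock"],o["finger_gap"],o["force"].round(1),o["joints"].round(0))
t=np.array([np.cos(a),np.sin(a),0])
print("turn",np.rad2deg(np.arctan2(np.dot(np.cross(r[:,2],t),r[:,0]),np.dot(r[:,2],t))), "xtilt",r[:,0].round(3))
print("tcp in clamp",cl(o["position"]),"delta to grasp",delta(o,inv([-19,-2,115])))
E
python3 st.py
```

```text
[ 0.39471792 -0.15658647  0.23079529] 1.4 0.08519255505435909 [ 1.  -0.4  0.4] [-35. -17. 124.   0.  73. -41.]
turn -0.5973674907477851 xtilt [-0.     0.001 -1.   ]
tcp in clamp [ -82.48901166 -298.06469453  230.79528613] delta to grasp [115.9590497  296.63934483  60.43429601]
```

Emit:
jog_arm([
  [[0, 30, 30], 0],
  [[0, 40, 30], -0.5],
  [[0, 50, 0], 0],
  [[0, 50, 0], 0],
  [[0, 50, 0], 0],
  [[0, 40, 0], 0],
  [[0, 20, 0], 0],
  [[0, 0, 0], 0],
  [[0, 0, 0], 0],
])

```text
clock: 2.3
position: [0.4258, 0.1257, 0.231]
eef_rot: [-145.4, 90.0, -139.3]
force: [0.2, 0.9, -0.6]
finger_gap: 0.0851
```

```bash
python3 st.py
python3 - <<'E'
from rig import *
import cv2,numpy as np
s=snapshot("wrist"); cv2.imwrite("pics/w1.png",cv2.resize(s["frame"][:,:,::-1],(800,600),interpolation=cv2.INTER_CUBIC)); np.savez("w1.npz",**s)
E
```

```text
[0.42583555 0.12567046 0.23096454] 2.3 0.08512183485270011 [ 0.2  0.9 -0.6] [  3. -14. 121.  -0.  73.  -3.]
turn 0.0036186179097043936 xtilt [-0.001 -0.001 -1.   ]
tcp in clamp [-21.31178971 -20.76588473 230.96454471] delta to grasp [115.95403364  18.82062654   2.39259913]
```

View pics/w1.png

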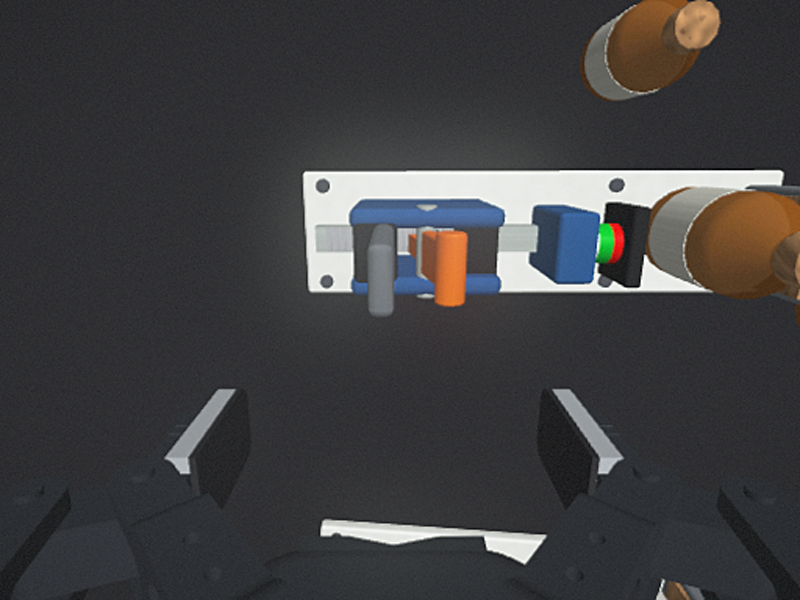

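The wrist view shows the left clamp square to the image: handle at (380,270), orange bar at (450,268), jaw block at (570,245). The green and red bands are at (606,243) and (617,243), the pad is at (628,245), and the amber bottle is to its right. I'll refine the positions from this view.

```bash
cat > m.py <<'E'
import sys
from h import *
def meas(s,bottle=True):
    hsv=cv2.cvtColor(s["frame"],cv2.COLOR_RGB2HSV); H,S,V=[hsv[...,i].astype(int) for i in range(3)]
    P=np.full(s["frame"].shape,np.nan); ok=s["z_map"]>0; P[ok]=cl(pts(s,ok)); X,Y,Z=P[...,0],P[...,1],P[...,2]
    near=np.abs(Y)<60
    o=(H>3)&(H<16)&(S>150)&(V>120)&near&(Z>110)&(X<60)
    f=lambda n,m,q=(2,50,98):print(n,m.sum(),*[np.percentile(C[m],q).round(1) for C in (X,Y,Z)]) if m.any() else print(n,0)
    f("bar",o); f("handle top",near&(Z>155)&(X<0)&(Z<175)&(X>-60))
    b=(H>95)&(H<125)&(S>120)&near&(X>55)
    f("jaw",b); f("jaw top",b&(Z>74)); f("jaw",b&(Z>70)&(np.abs(Y)<20))
    f("green",(H>45)&(H<75)&(S>80)&near); f("red",((H<4)|(H>175))&(S>150)&near&(X>80)&(V>100))
    f("pad",(V<60)&near&(Z>60)&(X>90)&(X<170)&(np.abs(Y)<25))
    f("bottle low",(H>5)&(H<20)&(S>100)&near&(Z>20)&(Z<110)&(X>120)); f("label",(S<60)&(V>90)&near&(Z>20)&(Z<90)&(X>135)&(X<200))
    f("base",(S<40)&(V>150)&near&(Z<18)&(Z>5))
if __name__=="__main__": meas(dict(np.load(sys.argv[1])))
E
python3 m.py w1.npz
```

```text
bar 913 [ 0.2  7.  14.6] [-14.6   3.1  20. ] [135.4 142.  144.1]
handle top 799 [-31.9 -26.3 -20.8] [-13.    3.6  18.6] [159.4 165.6 167.2]
jaw 1238 [ 78.6  89.4 101.5] [-17.4   5.4  24.6] [42.2 80.9 82.4]
jaw top 1146 [ 78.8  89.7 101.4] [-17.3   3.7  24. ] [78.4 80.9 82.4]
jaw 1006 [ 78.8  89.8 101.4] [-17.5   1.5  19.4] [79.3 81.  82.4]
green 211 [108.7 113.  122.9] [-12.2   4.6  15.1] [46.9 67.4 69.9]
red 144 [117.9 121.  123.4] [-8.4  4.8 15.2] [59.5 67.5 70.1]
pad 783 [122.6 124.6 132. ] [-20.2   2.5  24.2] [62.3 78.3 80.3]
bottle low 3190 [159.4 171.  225.3] [-23.6  11.7  35. ] [ 25.4  96.1 109.3]
label 1460 [158.3 162.9 186.9] [-21.1  13.4  37.3] [31.2 54.9 73.4]
base 8208 [-83.2  69.8 235.7] [-40.4  31.1  47.3] [11.  13.1 14.7]
```

Emit:
jog_arm([
  [[0, 22, 4], 0],
  [[0, 0, 0], 0],
  [[25, 0, 0], 0],
  [[30, 0, 0], 0],
  [[30, 0, 0], 0],
  [[20, 0, 0], 0],
  [[15, 0, 0], 0],
  [[0, 0, 0], 0],
  [[0, 0, 0], 0],
])

```text
clock: 3.25
position: [0.4281, 0.147, 0.1116]
eef_rot: [-131.4, 90.0, -125.4]
force: [-0.2, 0.6, 0.1]
finger_gap: 0.0854
```

```bash
cat > w.py <<'E'
import sys
from rig import *
import m
from h import *
s=snapshot("wrist"); cv2.imwrite(f"pics/{sys.argv[1]}.png",cv2.resize(s["frame"][:,:,::-1],(800,600),interpolation=cv2.INTER_CUBIC)); np.savez(f"{sys.argv[1]}.npz",**s)
m.meas(s)
E
python3 st.py; python3 w.py w2
```

```text
[0.42811045 0.14697736 0.11155261] 3.25 0.08540327301126524 [-0.2  0.6  0.1] [  6.  -4. 126.  -0.  58.   0.]
turn -0.14871053662658917 xtilt [-0. -0. -1.]
tcp in clamp [-16.76733833   0.17467484 111.55261206] delta to grasp [-3.44623639 -2.18141978 -2.22785432]
bar 3330 [ 0.1  6.2 14.6] [-14.1   6.5  20.1] [113.9 141.7 143.9]
handle top 3386 [-59.6 -26.9 -20.3] [-6.3  8.8 18.9] [155.6 165.  172.3]
jaw 5342 [ 77.8  82.6 101.3] [-16.9   7.5  24.5] [28.7 79.2 82.1]
jaw top 3117 [ 78.   88.4 101.7] [-17.4   4.8  24.2] [75.  80.9 82.3]
jaw 2866 [ 77.9  87.3 101.7] [-17.5   1.7  19.3] [71.2 80.9 82.3]
green 314 [110.3 114.4 117.8] [-8.   4.6 13.9] [61.4 68.  70.1]
red 341 [117.8 120.8 123.9] [-7.2  6.9 15.4] [56.6 67.2 70. ]
pad 2308 [122.5 123.8 132. ] [-20.6   3.1  24.2] [61.6 77.6 80.1]
bottle low 245 [161.7 167.4 176.9] [18.2 26.4 33.7] [20.3 24.5 30.7]
label 761 [158.4 162.1 170.2] [-18.7   7.   28.9] [30.9 47.1 55.9]
base 13794 [-83.2  57.8 179.5] [-38.4  32.1  47.1] [10.3 13.1 14.5]
```

View pics/w2.png

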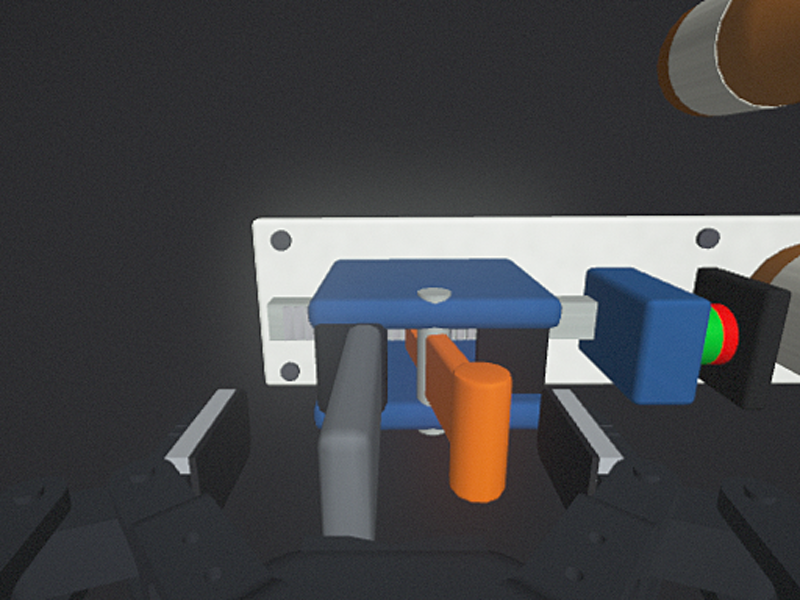

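Emit:
jog_arm([
  [[0, 0, 0], 0],
  [[0, 0, 0], 0],
  [[0, 0, 0], 0],
  [[0, 0, 0], 0],
  [[0, 0, 0], 0],
  [[0, 0, 0], 0],
], jaw=0.3, grip_force=35)

```text
clock: 3.9
position: [0.4262, 0.1476, 0.1165]
eef_rot: [-167.1, 89.5, -160.9]
force: [-21.3, -4.4, 31.7]
finger_gap: 0.0297
```

```bash
python3 st.py; python3 w.py w3
python3 - <<'E'
from rig import *
import cv2,numpy as np
s=snapshot("top"); cv2.imwrite("pics/t3.png",cv2.resize(s["frame"][100:300,120:320,::-1],(600,600),interpolation=cv2.INTER_CUBIC))
E
```

```text
[0.42619325 0.14762143 0.11654268] 3.9 0.029650728956101064 [-21.3  -4.4  31.7] [  6.  -5. 126.  -0.  59.   0.]
turn 0.059154379009309255 xtilt [-0.008 -0.003 -1.   ]
tcp in clamp [-18.60449985   1.02043236 116.5426779 ] delta to grasp [ 1.55188316 -3.01701657 -0.38543072]
bar 2922 [-17.6 -10.2  -3. ] [-14.3   6.3  20.1] [115.  141.8 143.8]
handle top 6463 [-58.3 -32.1  -0.8] [-9.2  8.9 18.6] [155.4 166.  174.8]
jaw 5433 [ 90.6  94.6 114.2] [-17.1   7.4  24.5] [27.5 78.1 82.1]
jaw top 3043 [ 90.9 101.1 114.4] [-17.6   4.9  24.3] [75.  80.8 82.3]
jaw 2818 [ 90.8  99.9 114.5] [-17.7   1.6  19.2] [71.2 80.8 82.3]
green 260 [123.7 127.5 135. ] [-6.8  4.5 13.8] [62.9 68.1 69.9]
red 317 [130.9 133.8 136.7] [-7.1  6.6 15.3] [58.  67.5 69.9]
pad 1917 [135.3 136.6 143.9] [-20.7  -1.1  23.9] [61.2 75.5 79.9]
bottle low 208 [130.  167.9 177. ] [-5.  27.3 34. ] [20.2 25.1 69.2]
label 179 [136.2 165.2 170.9] [19.6 25.3 30.6] [30.5 35.5 44.1]
base 14433 [-83.   58.7 174.1] [-38.4  31.   47.1] [ 8.7 13.1 14.6]
```

View pics/w3.png

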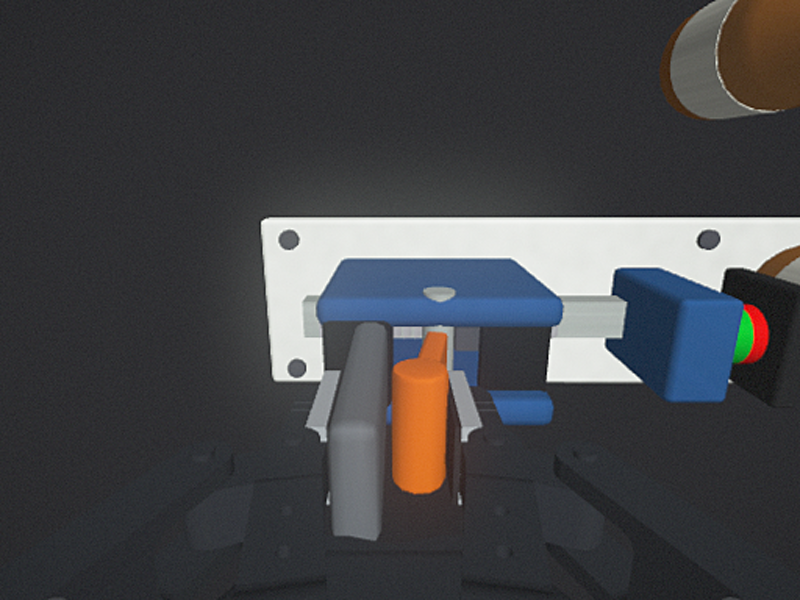

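View pics/t3.png

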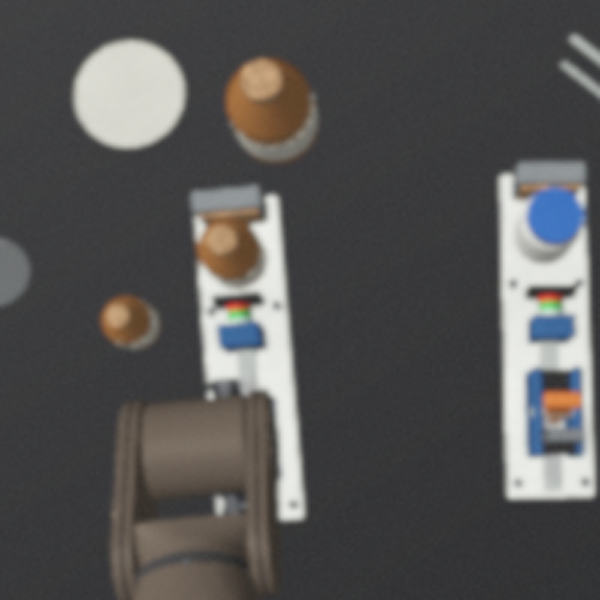

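The first stroke went fully home at a gap of 29.7 mm, and the jaw moved about 12.8 mm. Upward force was 32 N from the pads swinging, so I raise the tool slightly, release and squeeze again.

Emit:
jog_arm([
  [[0, 0, 0], 0],
  [[0, 0, 0], 0],
  [[-3, 0, -1.5], 0],
  [[0, 0, 0], 0],
  [[0, 0, 0], 0],
  [[0, 0, 0], 0],
], jaw=0.9)

```text
clock: 4.6
position: [0.4261, 0.1478, 0.114]
eef_rot: [179.1, 90.0, -174.8]
force: [0.3, 0.0, 0.9]
finger_gap: 0.077
```

```bash
python3 st.py; python3 w.py w4|egrep "bar|jaw|pad"
```

```text
[0.42608219 0.14776943 0.11401567] 4.6 0.07697824489634737 [0.3 0.  0.9] [  6.  -5. 126.   0.  58.   0.]
turn -0.071381053095171 xtilt [-0.001 -0.    -1.   ]
tcp in clamp [-18.69906394   1.17947714 114.01567096] delta to grasp [-0.98414261 -3.17983778 -0.29771813]
bar 3182 [ 0.1  6.2 14.6] [-14.2   6.5  20.1] [114.3 141.6 144. ]
jaw 5538 [ 90.3  94.1 113.7] [-17.1   7.4  24.5] [27.6 78.  82.1]
jaw top 3103 [ 90.6 100.7 114.1] [-17.6   4.7  24.3] [74.9 80.8 82.2]
jaw 2863 [ 90.4  99.6 114.1] [-17.7   1.7  19.3] [71.1 80.8 82.2]
pad 1925 [135.  136.3 143.4] [-21.   -1.8  24.1] [60.9 75.1 80. ]
```

Emit:
jog_arm([
  [[0, 0, 0], 0],
  [[0, 0, 0], 0],
  [[0, 0, 0], 0],
  [[0, 0, 0], 0],
  [[0, 0, 0], 0],
  [[0, 0, 0], 0],
], jaw=0.3)

```text
clock: 5.25
position: [0.4262, 0.1477, 0.1189]
eef_rot: [-163.0, 89.8, -156.8]
force: [-14.7, -3.8, 27.5]
finger_gap: 0.029
```

```bash
python3 st.py; python3 w.py w5|egrep "bar|jaw|pad"
```

```text
[0.42622373 0.14769246 0.11894312] 5.25 0.02898770056627217 [-14.7  -3.8  27.5] [  6.  -5. 126.  -0.  59.   0.]
turn 0.012683495509207419 xtilt [-0.004 -0.002 -1.   ]
tcp in clamp [-18.56659102   1.08779384 118.94311883] delta to grasp [ 3.94820445 -3.08321733 -0.4194672 ]
bar 2804 [-17.3 -10.2  -3. ] [-14.3   6.2  20.1] [115.2 141.8 143.9]
jaw 5475 [100.9 104.3 124.7] [-17.1   7.2  24.6] [26.5 77.2 82. ]
jaw top 2978 [101.2 111.1 124.7] [-17.    4.8  24.3] [74.7 80.8 82.2]
jaw 2755 [101.1 110.  124.7] [-17.2   1.8  19.2] [71.  80.8 82.2]
pad 1092 [145.4 146.6 148.6] [-21.1  -6.4  23.8] [60.7 70.8 79.1]
```

Emit:
jog_arm([
  [[0, 0, 0], 0],
  [[0, 0, 0], 0],
  [[0, 0, 0], 0],
  [[0, 0, 0], 0],
  [[0, 0, 0], 0],
  [[0, 0, 0], 0],
], jaw=0.9)

```text
clock: 5.9
position: [0.426, 0.1478, 0.114]
eef_rot: [179.9, 89.9, -174.0]
force: [-0.5, -1.1, -0.5]
finger_gap: 0.077
```

Emit:
jog_arm([
  [[0, 0, 0], 0],
  [[0, 0, 0], 0],
  [[0, 0, 0], 0],
  [[0, 0, 0], 0],
  [[0, 0, 0], 0],
  [[0, 0, 0], 0],
], jaw=0.3)

```text
clock: 6.5
position: [0.4262, 0.1477, 0.1189]
eef_rot: [-161.8, 89.8, -155.6]
force: [-14.3, -3.8, 26.1]
finger_gap: 0.0295
```

```bash
python3 st.py; python3 w.py w6|egrep "bar|jaw|pad"
cat > t.py <<'E'
import sys
from rig import *
import m
from h import *
s=snapshot("top"); cv2.imwrite(f"pics/{sys.argv[1]}.png",cv2.resize(s["frame"][150:230,160:240,::-1],(600,600),interpolation=cv2.INTER_CUBIC)); np.savez(f"{sys.argv[1]}.npz",**s)
m.meas(s)
E
python3 t.py t6 | egrep "jaw|pad|gre|red"
```

```text
[0.4262412  0.14769408 0.11890679] 6.5 0.029476104708742235 [-14.3  -3.8  26.1] [  6.  -5. 126.  -0.  59.   0.]
turn 0.012698651038748983 xtilt [-0.003 -0.002 -1.   ]
tcp in clamp [-18.54904566   1.08752693 118.906786  ] delta to grasp [ 3.91189681 -3.08292473 -0.43794716]
bar 2802 [-17.3 -10.2  -3. ] [-14.3   6.3  20. ] [115.1 141.8 143.9]
jaw 5702 [110.5 113.4 134.4] [-17.2   7.2  24.6] [25.9 75.9 82.1]
jaw top 3009 [110.8 120.7 134.4] [-17.    4.9  24.3] [74.8 80.8 82.3]
jaw 2808 [110.7 119.3 134.4] [-17.2   1.9  19.3] [71.  80.8 82.3]
pad 493 [150.6 151.9 153. ] [-21.3 -11.8  23.7] [60.6 67.3 75. ]
jaw 84 [109.9 120.1 131.1] [-19.5  -3.7  14.3] [74.6 79.9 84.4]
jaw top 83 [109.9 120.3 131.1] [-19.5  -3.6  14.3] [74.9 80.  84.4]
jaw 83 [109.9 120.  131.1] [-19.3  -3.6  14.3] [74.6 79.9 84.4]
green 9 [137.4 139.6 141.4] [-6.6  2.1  8. ] [62.7 65.9 71.4]
red 3 [149.6 149.9 151.6] [0.  6.6 9.1] [72.9 76.2 77.1]
pad 4 [152.8 153.1 153.5] [-18.6 -14.2  13. ] [75.6 78.  79.1]
```

View pics/t6.png

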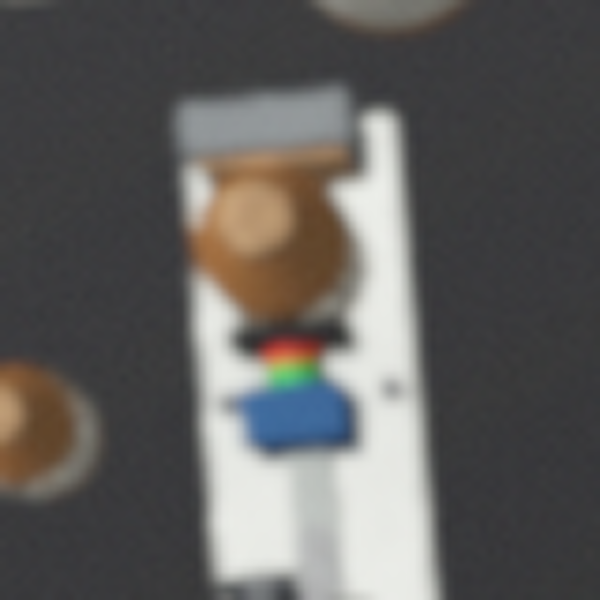

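View pics/w6.png

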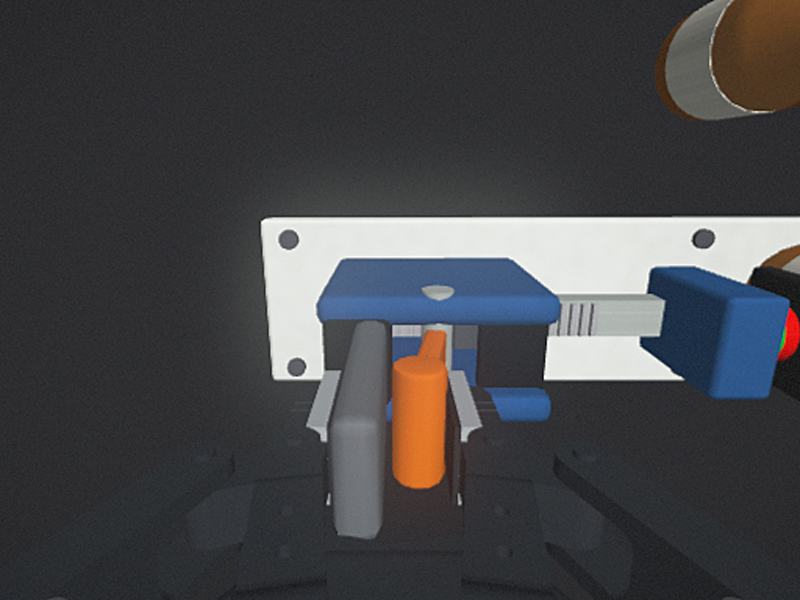

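Third stroke done: the jaw front is at 134.4 and the pad is pressed in by about 4.7 mm. In the top view red and green show, and white is almost gone. The next stroke will be gradual, with checks along the way.

Emit:
jog_arm([
  [[0, 0, 0], 0],
  [[0, 0, 0], 0],
  [[0, 0, 0], 0],
  [[0, 0, 0], 0],
  [[0, 0, 0], 0],
  [[0, 0, 0], 0],
], jaw=0.9)

```text
clock: 7.2
position: [0.426, 0.1478, 0.114]
eef_rot: [-179.6, 89.9, -173.5]
force: [0.1, -0.5, 0.1]
finger_gap: 0.077
```

```bash
python3 w.py w7|egrep "bar|jaw|pad"
```

```text
bar 3188 [ 0.1  6.2 14.6] [-14.1   6.5  20.1] [114.1 141.7 143.9]
jaw 6006 [110.1 112.8 133.5] [-17.2   7.2  24.6] [27.2 75.9 82. ]
jaw top 3171 [110.4 120.2 133.9] [-17.5   4.9  24.4] [74.9 80.8 82.2]
jaw 2966 [110.3 118.8 133.8] [-17.7   1.7  19.2] [71.  80.7 82.2]
pad 240 [150.4 152.  153.2] [-21.6 -15.1  15.7] [60.6 65.6 71.3]
```

Emit:
jog_arm([
  [[0, 0, 0], 0],
  [[0, 0, 0], 0],
  [[0, 0, 0], 0],
  [[0, 0, 0], 0],
  [[0, 0, 0], 0],
  [[0, 0, 0], 0],
], jaw=0.56)

```text
clock: 7.85
position: [0.4315, 0.1483, 0.1172]
eef_rot: [1.1, 89.2, 7.1]
force: [8.3, 1.9, 0.7]
finger_gap: 0.0477
```

```bash
python3 st.py; python3 w.py w8|egrep "bar|jaw|pad"
```

```text
[0.4314861  0.14826842 0.11719513] 7.85 0.04772109524014475 [8.3 1.9 0.7] [  6.  -5. 126.   0.  58.   0.]
turn -0.09181308648571156 xtilt [ 0.014  0.002 -1.   ]
tcp in clamp [-13.27279652   1.0966719  117.19512807] delta to grasp [ 2.11240904 -3.10642745 -5.75296969]
bar 2939 [-3.7  2.7 10.6] [-14.3   6.4  20.1] [115.1 142.3 144.5]
jaw 5556 [110.2 113.1 133.7] [-17.2   7.2  24.6] [26.8 76.6 82.1]
jaw top 2975 [110.4 120.2 134. ] [-17.5   4.9  24.4] [74.8 80.8 82.2]
jaw 2777 [110.3 119.  134. ] [-17.7   1.7  19.3] [71.  80.8 82.2]
pad 1271 [150.8 152.  154.8] [-21.   -4.5  24. ] [60.9 71.8 79.4]
```

Emit:
jog_arm([
  [[0, 0, 0], 0],
  [[0, 0, 0], 0],
  [[0, 0, 0], 0],
  [[0, 0, 0], 0],
], jaw=0.49)

```text
clock: 8.3
position: [0.4327, 0.1484, 0.1183]
eef_rot: [1.0, 89.0, 7.1]
force: [9.3, 1.8, 3.6]
finger_gap: 0.0421
```

```bash
python3 st.py; python3 w.py w9|egrep "bar|jaw|pad"
```

```text
[0.43269742 0.14839152 0.1183198 ] 8.3 0.04207333039110996 [9.3 1.8 3.6] [  6.  -5. 126.   0.  58.   0.]
turn -0.09007613812008128 xtilt [ 0.017  0.002 -1.   ]
tcp in clamp [-12.05526224   1.08929151 118.31979573] delta to grasp [ 3.19765353 -3.10120264 -6.99654932]
bar 2872 [-5.2  1.3  9. ] [-14.3   6.3  20.1] [115.3 142.5 144.6]
jaw 5435 [111.  113.7 134.5] [-17.1   7.1  24.6] [27.2 76.4 82.1]
jaw top 2901 [111.2 121.2 134.7] [-17.4   4.8  24.3] [74.8 80.8 82.2]
jaw 2714 [111.1 119.7 134.6] [-17.5   1.6  19.2] [71.  80.8 82.2]
pad 1509 [150.9 152.1 157.2] [-20.6  -2.7  24. ] [61.4 73.5 79.7]
```

Emit:
jog_arm([
  [[0, 0, 0], 0],
  [[0, 0, 0], 0],
  [[0, 0, 0], 0],
  [[0, 0, 0], 0],
], jaw=0.44)

```text
clock: 8.75
position: [0.4305, 0.1482, 0.1181]
eef_rot: [-0.1, 89.4, 6.0]
force: [3.4, -0.6, 8.5]
finger_gap: 0.038
```

```bash
python3 st.py; python3 w.py w10|egrep "bar|jaw|pad"
```

```text
[0.43052907 0.1482001  0.11810973] 8.75 0.037984665682265224 [ 3.4 -0.6  8.5] [  6.  -5. 126.  -0.  58.   0.]
turn -0.06629693578059963 xtilt [ 0.01   0.001 -1.   ]
tcp in clamp [-14.23164314   1.13126801 118.10972657] delta to grasp [ 3.05951005 -3.13675126 -4.79715078]
bar 2884 [-9.6 -2.7  4.9] [-14.2   6.2  20. ] [115.5 142.7 144.7]
jaw 5620 [114.1 116.8 137.7] [-17.1   7.2  24.6] [26.6 75.7 82. ]
jaw top 2969 [114.4 124.1 137.9] [-17.1   4.9  24.4] [74.6 80.8 82.2]
jaw 2763 [114.3 122.8 137.9] [-17.2   2.   19.4] [71.1 80.8 82.2]
pad 1012 [150.9 152.  154.2] [-20.9  -4.2  24.1] [62.3 72.  79.2]
```

Emit:
jog_arm([
  [[0, 0, 0], 0],
  [[0, 0, 0], 0],
  [[0, 0, 0], 0],
  [[0, 0, 0], 0],
], jaw=0.42)

```text
clock: 9.2
position: [0.4298, 0.1481, 0.1183]
eef_rot: [-1.5, 89.5, 4.6]
force: [0.3, 0.2, 11.3]
finger_gap: 0.0361
```

```bash
python3 st.py; python3 w.py w11|egrep "bar|jaw|pad";python3 t.py t11 | egrep "jaw|pad|gre|red"
python3 - <<'E'
from h import *
for n in ("top0","t6","t11"):
    s=dict(np.load(n+".npz")); hsv=cv2.cvtColor(s["frame"],cv2.COLOR_RGB2HSV); H,S,V=[hsv[...,i].astype(int) for i in range(3)]
    P=cl(pts(s,s["z_map"]>-1)).reshape(384,512,3) if (s["z_map"]>0).all() else None
    m=(s["z_map"]>0)&(H>3)&(H<20)&(S>60)
    Q=cl(pts(s,m)); q=Q[(np.abs(Q[:,1])<40)&(Q[:,2]>120)&(Q[:,0]>120)&(Q[:,0]<260)]; print(n,"cork top",len(q),q.mean(0).round(1))
E
```

```text
[0.42983022 0.14810608 0.11825269] 9.2 0.036076577952851595 [ 0.3  0.2 11.3] [  6.  -5. 126.  -0.  58.   0.]
turn -0.05028014988192734 xtilt [ 0.008  0.001 -1.   ]
tcp in clamp [-14.93653853   1.11266251 118.25268506] delta to grasp [ 3.2202031  -3.11552664 -4.08706897]
bar 2879 [-10.8  -4.    3.5] [-14.2   6.2  20.1] [115.7 142.6 144.7]
jaw 5671 [114.7 117.4 138.4] [-17.2   7.2  24.6] [26.4 75.6 82. ]
jaw top 2983 [115.  124.8 138.5] [-17.3   4.9  24.4] [74.6 80.8 82.2]
jaw 2784 [114.9 123.4 138.5] [-17.6   1.7  19.3] [71.  80.7 82.2]
pad 876 [150.9 152.  153.8] [-21.2  -5.3  24. ] [62.4 71.6 79. ]
jaw 85 [114.6 124.9 135.5] [-19.8  -1.9  16.4] [75.5 80.2 84.6]
jaw top 85 [114.6 124.9 135.5] [-19.8  -1.9  16.4] [75.5 80.2 84.6]
jaw 84 [114.5 124.8 135.5] [-19.4  -1.8  16.4] [75.5 80.2 84.6]
green 0
red 9 [149.5 150.2 151.7] [-9.2  0.8  9. ] [71.  74.3 80.9]
pad 5 [152.3 153.4 155.8] [-18.6 -12.8  14. ] [73.5 78.1 82.3]
top0 cork top 88 [188.2   0.7 135.4]
t6 cork top 88 [190.7   0.2 135.3]
t11 cork top 89 [190.6   0.3 135.9]
```

View pics/t11.png

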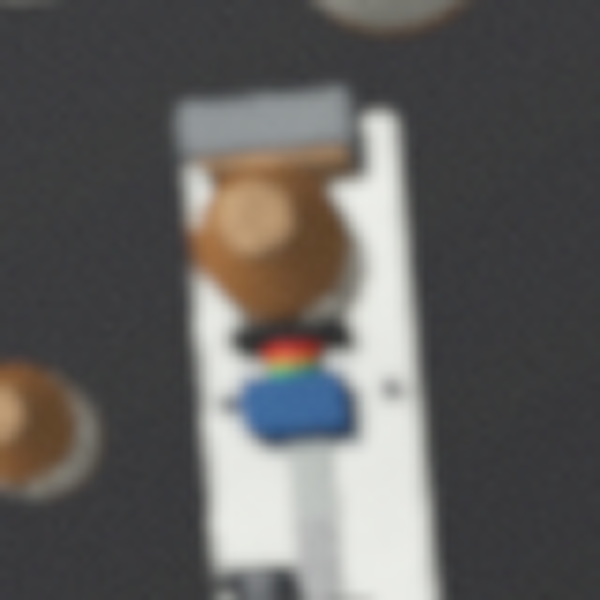

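View pics/w11.png

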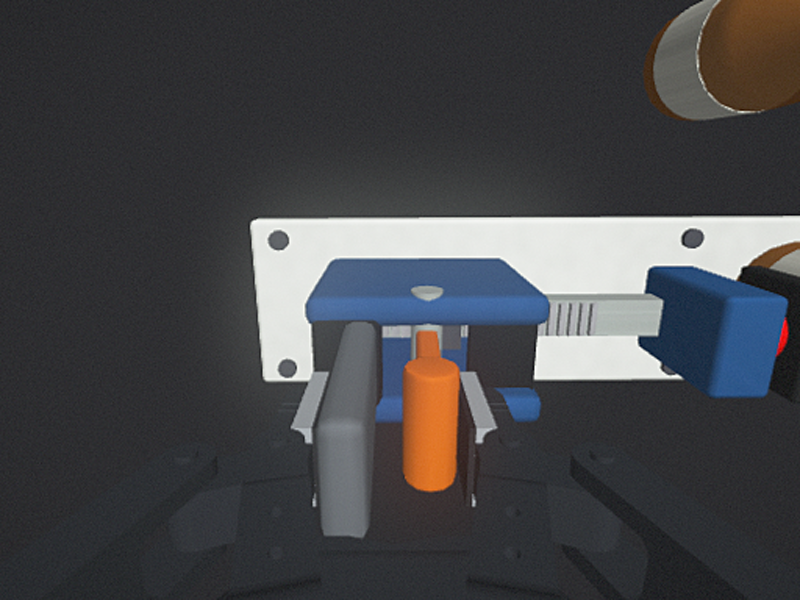

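Emit:
jog_arm([
  [[0, 0, 0], 0],
  [[0, 0, 0], 0],
  [[0, 0, 0], 0],
  [[0, 0, 0], 0],
  [[0, 0, 0], 0],
  [[0, 0, 0], 0],
  [[0, 0, 0], 0],
  [[0, 0, 0], 0],
])

```text
clock: 10.1
position: [0.4298, 0.1481, 0.1182]
eef_rot: [-1.4, 89.5, 4.7]
force: [1.3, -0.3, 10.4]
finger_gap: 0.0362
```

```bash
python3 st.py; python3 w.py w12|egrep "bar|jaw|pad"; python3 -c "
from rig import *
print(sign_off())"
```

```text
[0.4298137  0.14811713 0.11823658] 10.1 0.03615838153089461 [ 1.3 -0.3 10.4] [  6.  -5. 126.  -0.  58.   0.]
turn -0.05174819437820134 xtilt [ 0.008  0.001 -1.   ]
tcp in clamp [-14.95178303   1.12541886 118.23657758] delta to grasp [ 3.20427377 -3.12845146 -4.07150577]
bar 2879 [-10.9  -4.    3.5] [-14.2   6.1  20.1] [115.6 142.6 144.7]
jaw 5663 [114.7 117.3 138.3] [-17.1   7.3  24.6] [26.8 75.7 82.1]
jaw top 2983 [115.  124.7 138.5] [-17.4   5.   24.4] [74.7 80.8 82.2]
jaw 2785 [114.9 123.4 138.5] [-17.5   1.8  19.4] [71.  80.8 82.2]
pad 875 [150.9 152.  153.8] [-21.1  -5.1  24.2] [61.9 71.7 79. ]
the job is handed in; nothing more can be done
None
```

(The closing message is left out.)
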